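# Set up the painter's corner for the next sitting

### The arm

A 6-joint arm with a two-finger parallel gripper is mounted at the origin on the work surface. World frame = base frame: x ahead of the robot, y to its left, z up, the work surface at z = 0. Lengths are in m, angles in rad, forces in N, time in s.
With the tool pointing down it reaches from about 0.35 to 0.775 m from the base axis. Payload 7.3 kg.
Tool frame: the origin (TCP) lies at the very end of the fingers, on their centre line; the grasp point (between the pads) lies 19 mm behind it; z points along the fingers, y is the line along which they close (so a half turn about z gives the same grasp; the last joint's range is limited). The gripper opens to 92 mm and grips with 3 to 60 N. Pads are 19 mm wide; open, the fingers measure 130 mm over their backs; the gripper's body (75 mm by 190 mm) begins 47 mm behind the grasp point.
Start: joints at [1.078, 0.342, 1.524, -0, 1.275, -0.146], TCP at [0.178, 0.494, 0.227] pointing down, gripper open.
Joint ranges: [-2.53, 2.53], [-0.77, 2.02], [0.04, 2.7], [-1, 4.14], [0.28, 2.66], [-3.11, 3.11]. Speed limits (rad/s): [2.57, 2.57, 3.14, 3.14, 3.14, 3.14].

### API

Orientations are given as [roll, pitch, yaw] about the fixed x, y, z axes, in that order (R = Rz(yaw) Ry(pitch) Rx(roll)).
In Python, from cell import observe, read_camera, get_calibration, hand_in, search_frame gives the robot as it stands.
- The arm moves only by the tool step_arm, never from a script. Its argument "commands" is a list of rows, each an object with "translation": the shift along the tool's x, y, z in mm, a list of three; "roll": the turn about the tool's z in rad. In form: [{"translation": [x, y, z], "roll": roll}, ...]. A call has 1 to 20 rows; each row shifts and turns the commanded pose from where the row before left it, along the tool's axes as they then stand; what a row does not reach is not made up. A row lasts 1/12 s, in which the tool goes at most 41.7 mm and 7.16 degrees, less where a joint would pass 70% of its speed; a pose out of reach is approached as far as the arm can. A call is refused whole if a number of a shift passes 41.7 or a number of a turn 0.125, either way. A call with a gripper value outside its range is refused whole. "fingers" is the opening, from 0 (shut) to 1 (fully open), set as the call begins (left out, the last holds). The fingers move at their own pace and stop on an object; "grip_force" is the grip in N (left out, the last holds). Time passes only in rows, so rows that do not move let the fingers close. It gives the time, the measured TCP pose, the force, the opening and the grip force at its end, in the units of the state.
- observe(): the state, without advancing time (a new reading comes with each control period).
- read_camera(name): name is "scene" or "top" or "wrist"; returns the picture (384x512x3 uint8, red, green, blue); there is no depth.
- get_calibration(name): a dict with "camera_matrix" (3x3 intrinsics, pixels), "world_from_camera" (4x4, takes a point from camera to world coordinates). Camera axes: x right, y up, looking along -z (the intrinsics and any distortion apply to the point x, -y, -z); pixel columns grow to the right and rows downward; lengths in m; the calibration is good to about 2 mm. A picture is of the moment at which its call begins: read the wrist's pose just before it. get_calibration takes no time and is no camera call; for the wrist camera it gives the pose at the moment of the call.
- hand_in(): hands the job in; it is judged then, once.
Trained networks look in the newest picture that a camera, given by its name, has taken for a name from the list of things; names that differ only in an ending like _2 or _b are one class to them, and where a whole thing is asked for, a point or a joint stands for the part that bears it (a point fixed in the world has none). Each returns a list of dicts, best first, with "confidence" (0 to 1); they miss things now and then, are a little off and sometimes report something else, mostly with a low value. They report only what shows in the picture. A call takes as long as a camera call.
- search_frame(camera, name): "at" ([x, y, z] in m, in world coordinates, good to about 4 mm: the middle of the surface that is visible of it).
The state is a dict: "time": time; "qpos": joint angles; "qvel": joint speeds; "joint_efforts": joint torques, N m; "tool_pos": TCP position; "tool_rot": TCP orientation; "contact_force": force on the tool from outside, world axes, zero at the start; "torque": the same for the moment, N m; "opening": finger opening in m; "grip_force": force on a finger pad.
Only numpy, scipy, OpenCV 4.12 (cv2) and the standard library are available. Lean on these libraries where they do the work, as an engineer would, in place of code of your own. Each camera call takes 0.05 s, during which the arm holds its last target. There are 200 camera calls.

### The job

Set this painter's corner up for the next sitting: take the green landscape out of the drying rack and stand it on the little table easel, upright and in the middle of the ledge, leaning back against the frame with the picture to the front, and leave the blue seascape in the rack. Complete the row of paint pots in the tray so that it runs from light to dark, each pot standing on the floor of its own compartment: the yellow and blue pots are in already and stay where they are, red goes between them, white in the end compartment beside yellow, and black in the end compartment beside blue. The green pot is not wanted today, so leave it on its card.

Things in the scene. Friction and masses are not known exactly. Their poses are not given: they have to be found in the camera images.
- landscape: canvas for the easel: panel 160 wide (y), 120 high (z), 18 mm thick (x), 140 g; green trees, red field, dark green top edge. Origin: middle of the picture face; x into the canvas (mid-thickness x=+9 mm), z up (top edge z=+60). It starts upright in the rack, picture roughly to the robot, in one of two slots 87 mm apart. Pinch across its thickness at the middle of the top edge; lift straight up.
- seascape: the other canvas in the rack: same size, axes and origin, but blue sea and sky, light blue top edge. Stays there. The rack is wooden, fixed, open above; it holds both canvases upright, bottom edges 16 mm above the table, between dowels that reach 76 mm above the table, 50 mm to either side of each canvas's middle.
- easel: wooden table easel, fixed, front roughly to the robot. x to the rear, y left seen from the front, z up. Its back frame leans to the rear 0.26 rad and meets the top of the ledge at x=0, z=40 mm. Ledge square to frame, 200 mm wide (y), 34 mm deep to a 12 mm lip. Uprights at y=+-55 mm reach 85 mm up the slope, crossbar 43-61 mm up, open above. A seated canvas has its picture centre at x=-2, z=103 mm.
- tray: plywood paint tray, fixed, 72 (x) by 344 mm (y): one row of five compartments 64 by 64 mm inside, centres at y=-136, -68, 0, 68, 136 mm. Origin at the centre of its underside; floor at z=6 mm, walls reach z=28 mm. Neighbouring pots are about 22 mm apart, so set pots down with the fingers to front and rear (along x), not between pots.
- pot_white: paint pot, a closed cylinder 46 mm across and 66 mm tall with a screw lid, about 130 g; white lid and jar with a brown paper label. Origin at the centre of its underside, z up. It starts standing on a flat 3 mm card beside the tray, about 100 mm from the next pot there; which pot stands where varies.
- pot_red: paint pot, a closed cylinder 46 mm across and 66 mm tall with a screw lid, about 130 g; red lid and jar with a brown paper label. Origin at the centre of its underside, z up. It starts standing on a flat 3 mm card beside the tray, about 100 mm from the next pot there; which pot stands where varies.
- pot_black: paint pot, a closed cylinder 46 mm across and 66 mm tall with a screw lid, about 130 g; black lid and jar with a brown paper label. Origin at the centre of its underside, z up. It starts standing on a flat 3 mm card beside the tray, about 100 mm from the next pot there; which pot stands where varies.
- pot_green: paint pot, a closed cylinder 46 mm across and 66 mm tall with a screw lid, about 130 g; green lid and jar with a brown paper label. Origin at the centre of its underside, z up. It starts standing on a flat 3 mm card beside the tray, about 100 mm from the next pot there; which pot stands where varies. Not wanted; stays where it is.
- pot_yellow: paint pot, a closed cylinder 46 mm across and 66 mm tall with a screw lid, about 130 g; yellow lid and jar with a brown paper label. Origin at the centre of its underside, z up. It already stands in the second compartment from one end of the tray (which end varies). Stays there.
- pot_blue: paint pot, a closed cylinder 46 mm across and 66 mm tall with a screw lid, about 130 g; blue lid and jar with a brown paper label. Origin at the centre of its underside, z up. It already stands in the second compartment from one end of the tray (which end varies). Stays there.

How it is judged:
By the outcome, as a careful person would: the job done as asked, in the order asked, and still so for the second after the job is handed in, with the robot touching nothing.
It also fails if it takes over 90 s, if anything falls off the work surface, if the arm or the gripper's body presses on something with over 40 N, if the wrist force passes 120 N, or if a joint passes its speed limit or range.

## Working session

There is one attempt and no reset: what is moved stays moved. The work goes in short steps, Python scripts to look and compute and a tool call to move; the robot and the scene stay as the last step left them, time stands still between calls to the robot, and variables do not carry over. Pictures are saved under pics/ and viewed, at most 14 in all, crops included, and the job is handed in when it is done.

Besides the shell and the picture viewer there is one more tool, called after "Emit:" as name([rows], argument=value, ...), one row to a line, values as JSON. step_arm: Moves the arm, as the interface text tells. Its arguments: {"type":"object","properties":{"commands":{"type":"array"},"fingers":{"type":"number"},"grip_force":{"type":"number"}},"required":["commands"]}

```bash
mkdir -p pics; ls
python3 - <<'E'
from cell import *
import cv2
print(observe())
for c in("scene","top"):
    im=read_camera(c); cv2.imwrite(f"pics/{c}0.png",im[:,:,::-1])
    for n in "landscape seascape easel tray pot_white pot_red pot_black pot_green pot_yellow pot_blue".split():
        r=search_frame(c,n); print(c,n,[(([round(float(v),3) for v in d['at']]),round(d['confidence'],2)) for d in r[:2]])
    k=get_calibration(c); print(k['camera_matrix'].round(1).tolist(),k['world_from_camera'].round(3).tolist(),k.keys())
E
```

```text
pics
{'time': 0.0, 'qpos': array([ 1.07799325e+00,  3.42730707e-01,  1.52500988e+00,  7.28832164e-06,
        1.27537982e+00, -1.45985264e-01]), 'qvel': array([-0.00021213,  0.00165993,  0.00063248,  0.00045977, -0.00171503,
        0.00053143]), 'joint_efforts': array([ 1.58296825e-03, -4.31229687e+01, -2.44222373e+01,  7.19431113e-02,
        5.58969914e-02, -1.36945919e-04]), 'tool_pos': array([0.17823047, 0.49339763, 0.2260433 ]), 'tool_rot': array([-3.14008217e+00, -2.29132945e-04,  2.79477254e+00]), 'contact_force': array([ 0.04184995, -0.53722108,  0.78222274]), 'torque': array([-0.00113173,  0.01257205, -0.00230701]), 'grip_force': 0.0, 'opening': 0.09192093232955992}
scene landscape [([0.555, 0.327, 0.112], 0.76)]
scene seascape [([0.473, 0.314, 0.105], 0.86)]
scene easel [([0.677, -0.038, 0.041], 0.67)]
scene tray [([0.468, -0.005, 0.011], 0.83)]
scene pot_white [([0.463, -0.308, 0.064], 0.93)]
scene pot_red [([0.581, -0.383, 0.066], 0.69)]
scene pot_black [([0.548, -0.279, 0.07], 0.9)]
scene pot_green [([0.483, -0.403, 0.069], 0.57), ([0.471, -0.068, 0.063], 0.44)]
scene p
[... 347 characters left out ...]
landscape [([0.539, 0.356, 0.125], 0.78)]
top seascape [([0.463, 0.333, 0.134], 0.93)]
top easel [([0.664, -0.03, 0.044], 0.71)]
top tray [([0.466, 0.009, 0.005], 0.66)]
top pot_white [([0.453, -0.292, 0.068], 0.59)]
top pot_red [([0.57, -0.371, 0.066], 0.54)]
top pot_black [([0.544, -0.27, 0.067], 0.52), ([0.466, 0.011, 0.003], 0.47)]
top pot_green [([0.466, -0.387, 0.069], 0.85)]
top pot_yellow [([0.467, 0.074, 0.071], 0.61)]
top pot_blue [([0.456, -0.053, 0.07], 0.52)]
[[363.9, 0.0, 255.7], [0.0, 363.9, 194.3], [0.0, 0.0, 1.0]] [[0.004, 0.989, -0.145, 0.411], [-1.0, 0.005, 0.005, -0.007], [0.006, 0.145, 0.989, 1.154], [0.0, 0.0, 0.0, 1.0]] dict_keys(['camera_matrix', 'world_from_camera'])
```

View pics/scene0.png

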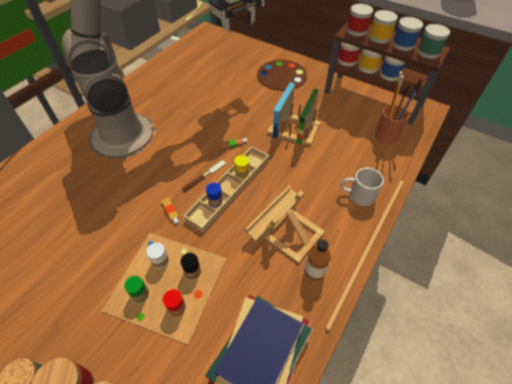

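View pics/top0.png

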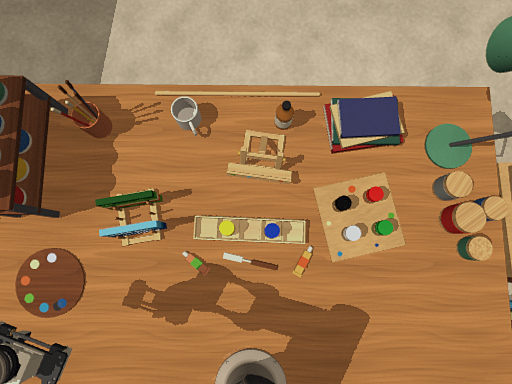

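```bash
cat > h.py <<'E'
import numpy as np, cv2
from cell import *
def ray(c,uv,z,k=None):
    k=k or get_calibration(c); K=k['camera_matrix'];T=k['world_from_camera']
    d=np.array([(uv[0]-K[0,2])/K[0,0],-(uv[1]-K[1,2])/K[1,1],-1.]);d=T[:3,:3]@d;o=T[:3,3]
    return o+d*(z-o[2])/d[2]
def proj(c,p,k=None):
    k=k or get_calibration(c); K=k['camera_matrix'];T=k['world_from_camera']
    q=T[:3,:3].T@(np.asarray(p)-T[:3,3]); return np.array([K[0,2]+K[0,0]*q[0]/-q[2],K[1,2]-K[1,1]*q[1]/-q[2]])
E
python3 - <<'E'
from h import *
a=cv2.imread('pics/top0.png');b=cv2.imread('pics/scene0.png')
c1=cv2.resize(a[120:275,90:310],None,fx=3.5,fy=3.5,interpolation=cv2.INTER_CUBIC)
c2=cv2.resize(b[80:270,130:340],None,fx=3.1,fy=3.1,interpolation=cv2.INTER_CUBIC)
cv2.imwrite('pics/c1.png',c1);cv2.imwrite('pics/c2.png',c2)
# lids, by colour near the reported spot
P=dict(white=(.46,-.30),red=(.575,-.377),black=(.546,-.275),green=(.475,-.395),yellow=(.468,.068),blue=(.464,-.061))
for c,im in(('top',a),('scene',b)):
    hsv=cv2.cvtColor(im,cv2.COLOR_BGR2HSV)
    H,S,V=[hsv[...,i].astype(int) for i in range(3)]
    m=dict(white=(S<50)&(V>150),red=((H<6)|(H>174))&(S>190),black=V<50,green=(H>45)&(H<85)&(S>120),yellow=(H>22)&(H<35)&(S>200),blue=(H>108)&(H<130)&(S>130))
    for n,p in P.items():
        z=.069 if n not in('yellow','blue') else .072
        u,v=proj(c,[*p,z]).astype(int)
        w=np.zeros(V.shape,bool);w[v-16:v+16,u-16:u+16]=1
        ys,xs=np.nonzero(m[n]&w)
        if len(xs): print(c,n,len(xs),(u,v),xs.mean().round(1),ys.mean().round(1),(xs.min(),xs.max(),ys.min(),ys.max()),ray(c,(xs.mean(),ys.mean()),z).round(4))
E
```

```text
top white 199 (np.int64(351), np.int64(231)) 352.6 232.7 (np.int64(344), np.int64(360), np.int64(225), np.int64(240)) [ 0.4555 -0.3019  0.069 ]
top red 206 (np.int64(376), np.int64(193)) 374.6 193.8 (np.int64(366), np.int64(383), np.int64(187), np.int64(201)) [ 0.5727 -0.3725  0.069 ]
top black 188 (np.int64(342), np.int64(202)) 342.7 202.8 (np.int64(335), np.int64(350), np.int64(196), np.int64(210)) [ 0.5448 -0.2752  0.069 ]
top green 238 (np.int64(383), np.int64(226)) 384.4 226.0 (np.int64(375), np.int64(393), np.int64(213), np.int64(234)) [ 0.4756 -0.3977  0.069 ]
top yellow 30 (np.int64(228), np.int64(227)) 228.7 226.5 (np.int64(220), np.int64(234), np.int64(221), np.int64(234)) [0.4721 0.0663 0.072 ]
top blue 172 (np.int64(271), np.int64(229)) 271.6 230.3 (np.int64(265), np.int64(279), np.int64(223), np.int64(237)) [ 0.4615 -0.0609  0.072 ]
scene white 227 (np.int64(157), np.int64(250)) 155.2 250.3 (np.int64(147), np.int64(164), np.int64(241), np.int64(258)) [ 0.4547 -0.3041  0.069 ]
scene red 333 (np.int64(172), np.int64(298)) 172.7 299.7 (np.int64(163), np.int64(182), np.int64(289), np.int64(310)) [ 0.5786 -0.3795  0.069 ]
scene black 249 (np.int64(189), np.int64(259)) 189.5 262.9 (np.int64(181), np.int64(197), np.int64(254), np.int64(272)) [ 0.5519 -0.2841  0.069 ]
scene green 318 (np.int64(135), np.int64(282)) 134.5 286.0 (np.int64(125), np.int64(144), np.int64(276), np.int64(296)) [ 0.4785 -0.4032  0.069 ]
scene yellow 140 (np.int64(240), np.int64(161)) 240.8 160.9 (np.int64(234), np.int64(247), np.int64(155), np.int64(166)) [0.4679 0.0704 0.072 ]
scene blue 197 (np.int64(214), np.int64(188)) 213.5 190.9 (np.int64(207), np.int64(220), np.int64(183), np.int64(199)) [ 0.4673 -0.0695  0.072 ]
```

View pics/c1.png

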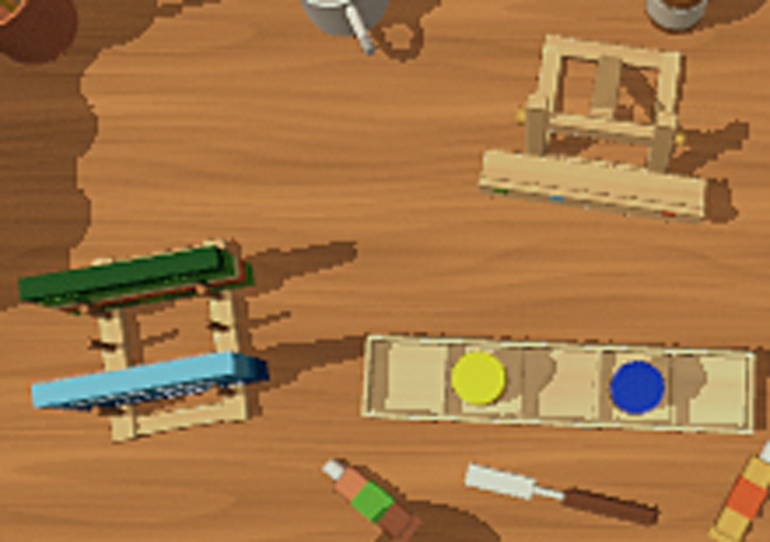

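View pics/c2.png

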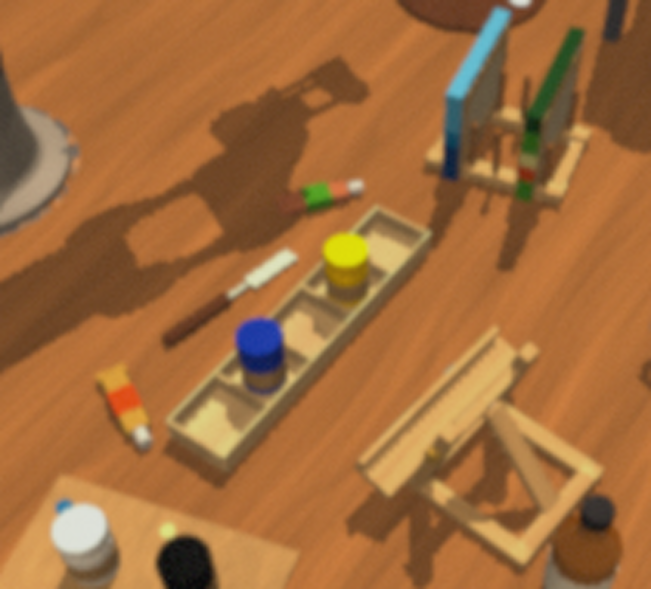

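Run:
```python
from h import *
t=lambda p:((p[0]+.5)/3.5-.5+90,(p[1]+.5)/3.5-.5+120)
s=lambda p:((p[0]+.5)/3.1-.5+130,(p[1]+.5)/3.1-.5+80)
def show(n,c,f,pts,z):
    W=np.array([ray(c,f(p),z)[:2] for p in pts]); print(n,c,W.round(3).tolist(),'mean',W.mean(0).round(4))
    d=W[0]-W[1];print('  len',np.linalg.norm(d).round(4),'yawdir',np.arctan2(-d[0],d[1]).round(3))
show('tray','top',t,[(366,336),(754,352),(754,432),(363,416)],.028)
show('tray','scene',s,[(431,236),(225,470),(170,420),(378,207)],.028)
show('land rear top edge','top',t,[(20,281),(217,249)],.136)
show('land front top edge','top',t,[(22,300),(222,272)],.136)
show('land','scene',s,[(578,32),(533,125)],.136)
show('sea','top',t,[(33,384),(236,354)],.136)
show('ledge lip front','top',t,[(481,186),(704,215)],.057)
show('ledge rear','top',t,[(485,152),(706,180)],.04)
show('ledge lip','scene',s,[(496,330),(360,464)],.057)
```

```text
tray top [[0.508, 0.177], [0.495, -0.167], [0.425, -0.166], [0.437, 0.177]] mean [0.4662 0.0052]
  len 0.3438 yawdir -0.037
tray scene [[0.509, 0.171], [0.503, -0.177], [0.426, -0.161], [0.438, 0.177]] mean [0.469  0.0026]
  len 0.3479 yawdir -0.019
land rear top edge top [[0.541, 0.438], [0.568, 0.281]] mean [0.5548 0.3597]
  len 0.1592 yawdir 0.169
land front top edge top [[0.526, 0.436], [0.549, 0.276]] mean [0.5377 0.3559]
  len 0.1609 yawdir 0.146
land scene [[0.536, 0.432], [0.566, 0.271]] mean [0.5511 0.3515]
  len 0.1641 yawdir 0.186
sea top [[0.459, 0.422], [0.483, 0.262]] mean [0.4712 0.3422]
  len 0.1619 yawdir 0.152
ledge lip front top [[0.638, 0.075], [0.613, -0.121]] mean [ 0.6251 -0.0231]
  len 0.1972 yawdir -0.126
ledge rear top [[0.672, 0.073], [0.648, -0.125]] mean [ 0.6598 -0.0259]
  len 0.1992 yawdir -0.123
ledge lip scene [[0.64, 0.076], [0.612, -0.119]] mean [ 0.626  -0.0215]
  len 0.1977 yawdir -0.137
```

```bash
cat >> h.py <<'E'
def plan(p,yaw=None,p0=None):
    "roll first, then shift in the turned tool frame (tool points down)"
    o=observe(); y0=o['tool_rot'][2]; yaw=y0 if yaw is None else yaw
    d=(yaw-y0+np.pi)%(2*np.pi)-np.pi
    w=np.array(p)-(o['tool_pos'] if p0 is None else p0)
    tx=[np.cos(yaw),np.sin(yaw)];ty=[np.sin(yaw),-np.cos(yaw)]
    print('roll',round(-d,4),'shift mm',(1e3*np.array([w[:2]@tx,w[:2]@ty,-w[2]])).round(1),'tcp',o['tool_pos'].round(4),o['tool_rot'].round(4))
E
python3 -c "
from h import *
plan([.546,.356,.227],.16+np.pi/2)"
```

```text
roll 1.064 shift mm [-1.946e+02  3.410e+02 -3.000e-01] tcp [0.1784 0.4938 0.2267] [ 3.1415 -0.      2.7948]
```

Emit:
step_arm([
  {"translation":[0,0,0],"roll":0.1182},
  {"translation":[0,0,0],"roll":0.1182},
  {"translation":[0,0,0],"roll":0.1182},
  {"translation":[0,0,0],"roll":0.1182},
  {"translation":[0,0,0],"roll":0.1182},
  {"translation":[0,0,0],"roll":0.1182},
  {"translation":[0,0,0],"roll":0.1182},
  {"translation":[0,0,0],"roll":0.1182},
  {"translation":[0,0,0],"roll":0.1182},
], fingers=0.6)

```text
time: 1.85
tool_pos: [0.1784, 0.4938, 0.2267]
tool_rot: [3.142, -0.0, 1.725]
contact_force: [0.3, -0.9, 0.0]
opening: 0.0553
grip_force: 0.0
```

Emit:
step_arm([
  {"translation":[-15,26.2,0],"roll":0},
  {"translation":[-15,26.2,0],"roll":0},
  {"translation":[-15,26.2,0],"roll":0},
  {"translation":[-15,26.2,0],"roll":0},
  {"translation":[-15,26.2,0],"roll":0},
  {"translation":[-15,26.2,0],"roll":0},
  {"translation":[-15,26.2,0],"roll":0},
  {"translation":[-15,26.2,0],"roll":0},
  {"translation":[-15,26.2,0],"roll":0},
  {"translation":[-15,26.2,0],"roll":0},
  {"translation":[-15,26.2,0],"roll":0},
  {"translation":[-15,26.2,0],"roll":0},
  {"translation":[-15,26.2,0],"roll":0},
  {"translation":[0,0,0],"roll":0},
  {"translation":[0,0,0],"roll":0},
  {"translation":[0,0,0],"roll":0},
])

```text
time: 3.18
tool_pos: [0.5453, 0.3556, 0.2263]
tool_rot: [-3.141, -0.0, 1.731]
contact_force: [-0.1, 0.1, -0.4]
opening: 0.0554
grip_force: 0.0
```

Run:
```python
from h import *
plan([.546,.356,.227],.16+np.pi/2)
im=read_camera('wrist');cv2.imwrite('pics/w1.png',im[:,:,::-1])
k=get_calibration('wrist');print(k['world_from_camera'].round(3).tolist(),k['camera_matrix'].round(1).tolist())
for n in('landscape','seascape'):print(n,search_frame('wrist',n)[:1])
```

```text
roll -0.0001 shift mm [ 0.2  0.7 -0.7] tcp [0.5453 0.3556 0.2263] [-3.1406e+00 -2.0000e-04  1.7307e+00]
[[0.987, -0.155, -0.042, 0.535], [0.16, 0.952, 0.26, 0.426], [-0.0, -0.263, 0.965, 0.384], [0.0, 0.0, 0.0, 1.0]] [[315.7, 0.0, 253.2], [0.0, 315.7, 191.3], [0.0, 0.0, 1.0]]
landscape [{'at': [0.5451, 0.3833, 0.1364], 'confidence': 0.65}]
seascape [{'at': [0.4645, 0.371, 0.133], 'confidence': 0.89}]
```

View pics/w1.png

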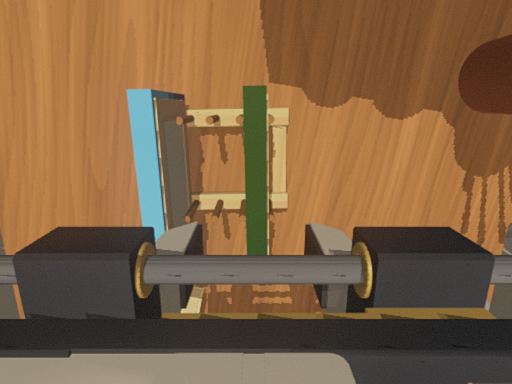

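Run:
```python
from h import *
a=ray('wrist',(255.5,87),.136);b=ray('wrist',(257.5,250),.136);l=ray('wrist',(244,87),.136)
print(a,b,l); d=a-b;yaw=np.arctan2(-d[0],d[1]);print(yaw, np.linalg.norm(a-l))
# centre: far end a, 80 mm back along y
yy=np.array([-np.sin(yaw),np.cos(yaw)]);c=a[:2]-.08*yy;print(c)
plan([*c,.105],yaw+np.pi/2)
```

```text
[0.53420348 0.4392725  0.136     ] [0.55760411 0.30809936 0.136     ] [0.52570877 0.4378866  0.136     ]
0.17653789846433043 0.00860702167668966
[0.54825326 0.36051589]
roll -0.0149 shift mm [  3.5   4.2 122.1] tcp [0.5448 0.3563 0.2271] [ 3.1415e+00 -3.0000e-04  1.7324e+00]
```

Emit:
step_arm([
  {"translation":[2,4,0],"roll":-0.015},
  {"translation":[0,0,24],"roll":0},
  {"translation":[0,0,24],"roll":0},
  {"translation":[0,0,24],"roll":0},
  {"translation":[0,0,24],"roll":0},
  {"translation":[0,0,24],"roll":0},
  {"translation":[0,0,0],"roll":0},
  {"translation":[0,0,0],"roll":0},
])

```text
time: 4.0
tool_pos: [0.5486, 0.3584, 0.1061]
tool_rot: [-3.139, 0.001, 1.747]
contact_force: [-0.3, -0.5, 1.3]
opening: 0.0549
grip_force: 0.0
```

Emit:
step_arm([
  {"translation":[0,0,0],"roll":0},
  {"translation":[0,0,0],"roll":0},
  {"translation":[0,0,0],"roll":0},
  {"translation":[0,0,0],"roll":0},
  {"translation":[0,0,0],"roll":0},
  {"translation":[0,0,0],"roll":0},
  {"translation":[0,0,0],"roll":0},
  {"translation":[0,0,0],"roll":0},
], fingers=0, grip_force=25)

```text
time: 4.67
tool_pos: [0.5491, 0.3582, 0.107]
tool_rot: [-3.141, -0.0, 1.746]
contact_force: [-2.3, -1.0, 3.6]
opening: 0.0177
grip_force: 24.9
```

Emit:
step_arm([
  {"translation":[0,0,-10],"roll":0},
  {"translation":[0,0,-20],"roll":0},
  {"translation":[0,0,-30],"roll":0},
  {"translation":[0,0,-30],"roll":0},
  {"translation":[0,0,-30],"roll":0},
  {"translation":[0,0,0],"roll":0},
  {"translation":[0,0,0],"roll":0},
])

```text
time: 5.25
tool_pos: [0.5504, 0.3586, 0.2295]
tool_rot: [3.137, -0.001, 1.746]
contact_force: [-0.6, -0.3, -2.6]
opening: 0.0182
grip_force: 25.0
```

Run:
```python
from h import *
o=observe();print(o['opening'],o['contact_force'])
plan([.646,-.025,.227],1.445)
```

```text
0.01819237185698489 [-0.59090983 -0.32492536 -2.6182693 ]
roll 0.301 shift mm [-368.6  143.     2.5] tcp [0.5504 0.3586 0.2295] [ 3.1366e+00 -1.4000e-03  1.7460e+00]
```

Emit:
step_arm([
  {"translation":[0,0,0],"roll":0.05},
  {"translation":[0,0,0],"roll":0.1},
  {"translation":[0,0,0],"roll":0.1},
  {"translation":[0,0,0],"roll":0.051},
  {"translation":[-13.3,5,0],"roll":0},
  {"translation":[-26.3,10.2,0],"roll":0},
  {"translation":[-26.3,10.2,0],"roll":0},
  {"translation":[-26.3,10.2,0],"roll":0},
  {"translation":[-26.3,10.2,0],"roll":0},
  {"translation":[-26.3,10.2,0],"roll":0},
  {"translation":[-26.3,10.2,0],"roll":0},
  {"translation":[-26.3,10.2,0],"roll":0},
  {"translation":[-26.3,10.2,0],"roll":0},
  {"translation":[-26.3,10.2,0],"roll":0},
  {"translation":[-26.3,10.2,0],"roll":0},
  {"translation":[-26.3,10.2,0],"roll":0},
  {"translation":[-26.3,10.2,0],"roll":0},
  {"translation":[-26.3,10.2,0],"roll":0},
  {"translation":[-13.3,5,0],"roll":0},
])

```text
time: 6.83
tool_pos: [0.6443, -0.0295, 0.2254]
tool_rot: [-3.14, 0.001, 1.444]
contact_force: [0.1, 0.6, -1.3]
opening: 0.0178
grip_force: 25.0
```

Emit:
step_arm([
  {"translation":[0,0,0],"roll":0},
  {"translation":[0,0,0],"roll":0},
  {"translation":[0,0,0],"roll":0},
])

```text
time: 7.08
tool_pos: [0.6441, -0.0245, 0.2262]
tool_rot: [-3.14, -0.001, 1.446]
contact_force: [-0.8, -0.4, -1.9]
opening: 0.0179
grip_force: 25.0
```

Run:
```python
from h import *
plan([.646,-.025,.227],1.445)
im=read_camera('wrist');cv2.imwrite('pics/w2.png',im[:,:,::-1])
b=read_camera('scene')[:,:,::-1];cv2.imwrite('pics/s2.png',cv2.resize(b[120:290,190:390],None,fx=3,fy=3,interpolation=cv2.INTER_CUBIC))
```

```text
roll 0.001 shift mm [-0.3  1.9 -0.8] tcp [ 0.6441 -0.0245  0.2262] [-3.1403e+00 -7.0000e-04  1.4460e+00]
```

View pics/w2.png

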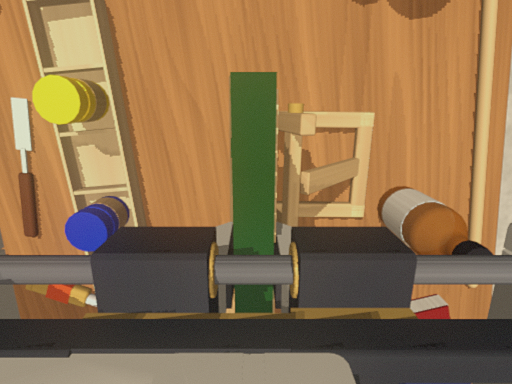

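View pics/s2.png

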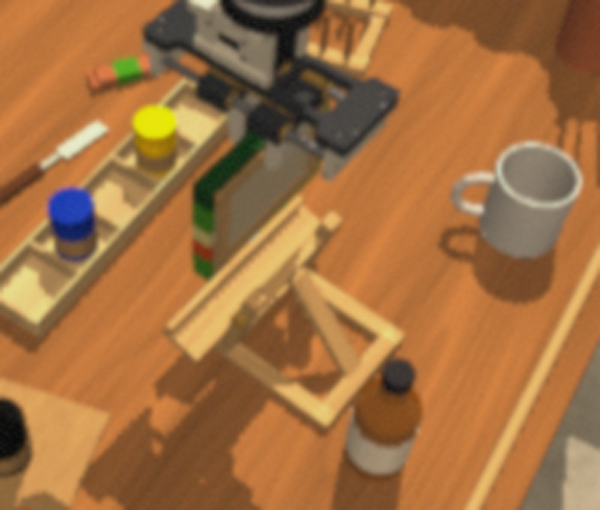

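Run:
```python
from h import *
k=get_calibration('wrist')
y=-.126;R=np.array([[np.cos(y),-np.sin(y),0],[np.sin(y),np.cos(y),0],[0,0,1]]);E=np.array([.660,-.027,0])
W=lambda p:E+R@np.array(p)
for n,p in dict(up_front=(.0218,.055,.122),up_base=(0,.055,.04),lipL=(-.0355,.1,.062),rearL=(0,.1,.04),lipR=(-.0355,-.1,.062),rearR=(0,-.1,.04)).items(): print(n,proj('wrist',W(p),k).round(1),'top',proj('top',W(p)).round(1),'scene s2',((proj('scene',W(p))-[190,120])*3).round(0))
# canvas far end top z
zt=.2262+.136-.107
a=ray('wrist',(254,72),zt,k);print('far end',a,'local',R.T@(a-E))
for u in(232,276): print(R.T@(ray('wrist',(u,72),zt,k)-E))
print('upright pix',R.T@(ray('wrist',(294,123),.122,k)-E))
print('upright top rear edge',R.T@(ray('wrist',(313,112),.122,k)-E),R.T@(ray('wrist',(313,133),.122,k)-E))
```

```text
up_front [298.2 126.8] top [242.9 151.2] scene s2 [324. 215.]
up_base [267.1 121.7] top [242.7 164.8] scene s2 [298. 254.]
lipL [231.8  74.8] top [226.3 172.5] scene s2 [298. 194.]
rearL [267.7  76.9] top [228.4 162.9] scene s2 [325. 226.]
lipR [234.6 263.2] top [291.2 180.9] scene s2 [166. 327.]
rearR [265.3 254.3] top [291.8 171.1] scene s2 [196. 361.]
far end [0.65600691 0.05836729 0.2552    ] local [-0.01468927  0.08418874  0.2552    ]
[-0.02313142  0.08416968  0.2552    ]
[-0.0062468  0.0842078  0.2552   ]
upright pix [0.01827072 0.05801351 0.122     ]
upright top rear edge [0.03326072 0.06671886 0.122     ] [0.03413007 0.05002869 0.122     ]
```

Emit:
step_arm([
  {"translation":[-2,1,15],"roll":0},
  {"translation":[0,0,20],"roll":0},
  {"translation":[0,0,20],"roll":0},
  {"translation":[0,0,15],"roll":0},
  {"translation":[0,0,10],"roll":0},
  {"translation":[0,0,4],"roll":0},
  {"translation":[0,0,0],"roll":0},
  {"translation":[0,0,0],"roll":0},
])

```text
time: 7.85
tool_pos: [0.6458, -0.027, 0.1435]
tool_rot: [3.14, -0.0, 1.446]
contact_force: [-0.6, 0.4, -1.6]
opening: 0.0178
grip_force: 25.0
```

Emit:
step_arm([
  {"translation":[0,0,1],"roll":0},
  {"translation":[0,0,1],"roll":0},
  {"translation":[0,0,1],"roll":0},
  {"translation":[0,0,0],"roll":0},
  {"translation":[0,0,0],"roll":0},
])

```text
time: 8.27
tool_pos: [0.6454, -0.0274, 0.1399]
tool_rot: [3.141, -0.0, 1.445]
contact_force: [-0.8, -0.4, -0.3]
opening: 0.0179
grip_force: 25.0
```

Emit:
step_arm([
  {"translation":[0,0,1],"roll":0},
  {"translation":[0,0,1],"roll":0},
  {"translation":[0,0,0.5],"roll":0},
  {"translation":[0,0,0],"roll":0},
  {"translation":[0,0,0],"roll":0},
])

```text
time: 8.68
tool_pos: [0.6455, -0.0274, 0.1373]
tool_rot: [3.141, -0.0, 1.445]
contact_force: [-0.1, -0.2, -0.3]
opening: 0.0177
grip_force: 25.0
```

Emit:
step_arm([
  {"translation":[0,0,1],"roll":0},
  {"translation":[0,0,1],"roll":0},
  {"translation":[0,0,0],"roll":0},
  {"translation":[0,0,0],"roll":0},
])

```text
time: 9.02
tool_pos: [0.6462, -0.0277, 0.1369]
tool_rot: [3.138, 0.0, 1.445]
contact_force: [-1.3, -1.0, 6.4]
opening: 0.018
grip_force: 25.0
```

Emit:
step_arm([
  {"translation":[0,0,0],"roll":0},
  {"translation":[0,0,0],"roll":0},
  {"translation":[0,0,0],"roll":0},
  {"translation":[0,0,0],"roll":0},
], fingers=0.32, grip_force=10)

```text
time: 9.35
tool_pos: [0.6453, -0.0273, 0.1349]
tool_rot: [-3.141, -0.0, 1.445]
contact_force: [-0.1, -0.2, -0.0]
opening: 0.0291
grip_force: 0.1
```

Emit:
step_arm([
  {"translation":[0,2,-1],"roll":0},
  {"translation":[0,2,-1],"roll":0},
  {"translation":[0,2,-1],"roll":0},
  {"translation":[0,2,-1],"roll":0},
  {"translation":[0,2,-1],"roll":0},
  {"translation":[0,2,-1],"roll":0},
  {"translation":[0,0,0],"roll":0},
])

```text
time: 9.93
tool_pos: [0.6578, -0.029, 0.1415]
tool_rot: [3.141, -0.0, 1.445]
contact_force: [0.4, 0.1, 0.9]
opening: 0.0295
grip_force: 0.1
```

Emit:
step_arm([
  {"translation":[0,1.5,-0.5],"roll":0},
  {"translation":[0,1.5,-0.5],"roll":0},
  {"translation":[0,1.5,-0.5],"roll":0},
  {"translation":[0,1.5,-0.5],"roll":0},
  {"translation":[0,0,0],"roll":0},
  {"translation":[0,0,0],"roll":0},
], fingers=0.5)

```text
time: 10.43
tool_pos: [0.6633, -0.0297, 0.1432]
tool_rot: [3.141, -0.0, 1.445]
contact_force: [0.1, 0.9, -0.4]
opening: 0.0459
grip_force: 0.0
```

Run:
```python
from h import *
b=read_camera('scene')[:,:,::-1];b=cv2.resize(b[120:290,190:390],None,fx=2.3,fy=3,interpolation=cv2.INTER_CUBIC)
w=read_camera('wrist')[:,:,::-1][30:330,130:430]
cv2.imwrite('pics/s3.png',np.hstack([b,cv2.resize(w,(340,510))])[:,:800])
```

```text
(no output)
```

View pics/s3.png

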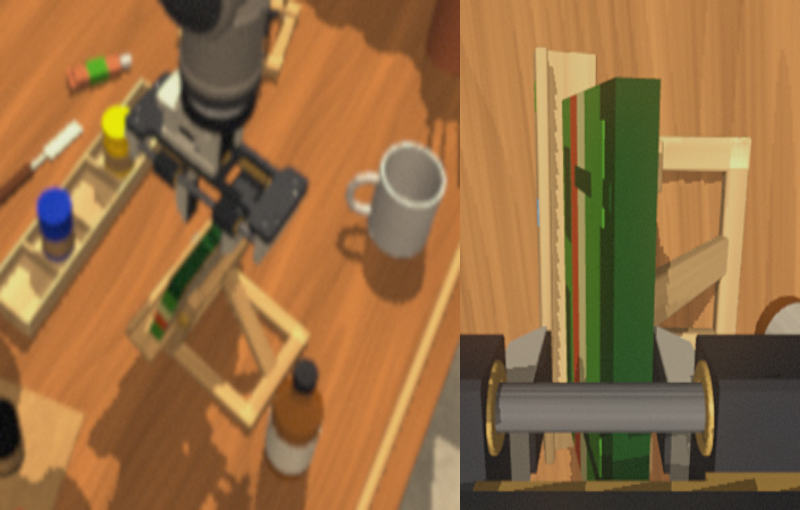

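Emit:
step_arm([
  {"translation":[0,0,0],"roll":0},
  {"translation":[0,0,0],"roll":0},
  {"translation":[0,0,-10],"roll":0},
  {"translation":[0,0,-20],"roll":0},
  {"translation":[0,0,-30],"roll":0},
  {"translation":[0,0,-30],"roll":0},
  {"translation":[0,0,-10],"roll":0},
], fingers=0.7)

```text
time: 11.12
tool_pos: [0.6648, -0.0299, 0.2493]
tool_rot: [3.133, 0.0, 1.445]
contact_force: [-0.0, 0.0, 1.7]
opening: 0.0641
grip_force: 0.0
```

Run:
```python
from h import *
y=-.03; 
plan([.575,-.376,.2],y+np.pi/2)
o=observe();q1=np.arctan2(-.376,.575);print('q6',q1)
```

```text
roll -0.0958 shift mm [-348.7  -79.4   49.3] tcp [ 0.6648 -0.0299  0.2493] [3.1332e+00 2.0000e-04 1.4450e+00]
q6 -0.5791211253324609
```

Run:
```python
from h import *
plan([.515,-.42,.25],-.03+np.pi/2)
```

```text
roll -0.0958 shift mm [-394.5 -138.    -0.7] tcp [ 0.6648 -0.0299  0.2493] [3.1332e+00 2.0000e-04 1.4450e+00]
```

Emit:
step_arm([
  {"translation":[0,0,0],"roll":-0.0958},
  {"translation":[-15,-5.5,0],"roll":0},
  {"translation":[-30,-10.5,0],"roll":0},
  {"translation":[-30,-10.5,0],"roll":0},
  {"translation":[-30,-10.5,0],"roll":0},
  {"translation":[-30,-10.5,0],"roll":0},
  {"translation":[-30,-10.5,0],"roll":0},
  {"translation":[-30,-10.5,0],"roll":0},
  {"translation":[-30,-10.5,0],"roll":0},
  {"translation":[-30,-10.5,0],"roll":0},
  {"translation":[-30,-10.5,0],"roll":0},
  {"translation":[-30,-10.5,0],"roll":0},
  {"translation":[-30,-10.5,0],"roll":0},
  {"translation":[-30,-10.5,0],"roll":0},
  {"translation":[-15,-5.5,0],"roll":0},
  {"translation":[0,0,0],"roll":0},
  {"translation":[0,0,0],"roll":0},
])

```text
time: 12.53
tool_pos: [0.5137, -0.4158, 0.2424]
tool_rot: [-3.141, -0.002, 1.538]
contact_force: [-0.8, 0.0, 0.1]
opening: 0.0646
grip_force: 0.0
```

Run:
```python
from h import *
print(observe()['tool_pos'],observe()['tool_rot'])
im=read_camera('wrist')[:,:,::-1];cv2.imwrite('pics/w4.png',im);k=get_calibration('wrist')
sc=read_camera('scene')[:,:,::-1];tp=read_camera('top')[:,:,::-1]
cv2.imwrite('pics/s4.png',np.hstack([cv2.resize(sc[120:250,220:330],None,fx=3.5,fy=3.5,interpolation=2),cv2.resize(tp[110:240,190:310],None,fx=3.4,fy=3.5,interpolation=2)]))
for n in ('red','white','black','green'):
    print(n,[(d['at'].round(4) if hasattr(d['at'],'round') else d['at'],d['confidence'],proj('wrist',d['at'],k).round(0)) for d in search_frame('wrist','pot_'+n)[:1]])
```

```text
[ 0.51370372 -0.41575604  0.24237855] [-3.14073390e+00 -1.59491156e-03  1.53778854e+00]
red [([0.5693, -0.3718, 0.0686], 0.97, array([304., 131.]))]
white [([0.4561, -0.3069, 0.0685], 0.86, array([189.,  68.]))]
black [([0.5403, -0.2877, 0.0662], 0.74, array([274.,  45.]))]
green [([0.4712, -0.3997, 0.0662], 0.81, array([211., 161.]))]
```

View pics/w4.png

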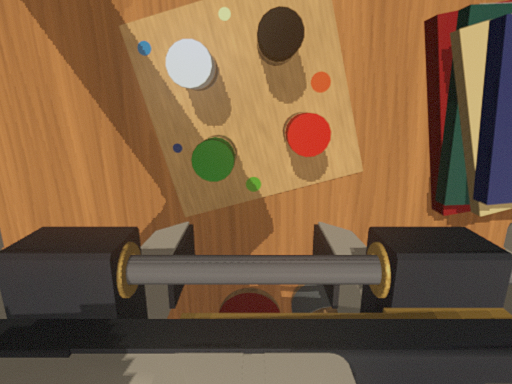

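View pics/s4.png

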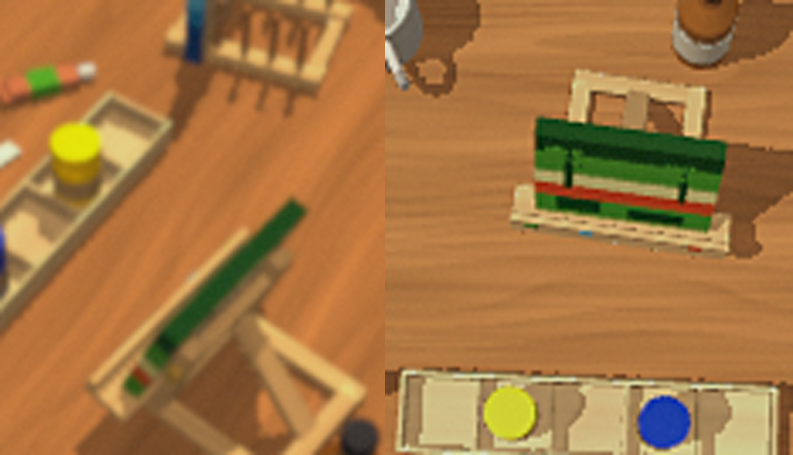

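Run:
```python
from h import *
for n,p in dict(red=(308.5,134.5),white=(188.5,63),black=(281,34),green=(213,159.5)).items(): print(n,ray('wrist',p,.069).round(4))
r=ray('wrist',(308.5,134.5),.069)
plan([r[0],r[1],.12])
```

```text
red [ 0.5751 -0.3748  0.069 ]
white [ 0.4563 -0.3021  0.069 ]
black [ 0.5471 -0.2787  0.069 ]
green [ 0.4744 -0.3981  0.069 ]
roll -0.0 shift mm [ 41.2  58.8 123.4] tcp [ 0.5152 -0.4143  0.2434] [ 3.1414 -0.      1.5423]
```

Emit:
step_arm([
  {"translation":[20.5,29.5,0],"roll":0},
  {"translation":[20.5,29.5,0],"roll":0},
  {"translation":[0,0,30],"roll":0},
  {"translation":[0,0,30],"roll":0},
  {"translation":[0,0,30],"roll":0},
  {"translation":[0,0,30],"roll":0},
  {"translation":[0,0,30],"roll":0},
  {"translation":[0,0,30],"roll":0},
  {"translation":[0,0,20],"roll":0},
  {"translation":[0,0,10],"roll":0},
  {"translation":[0,0,0],"roll":0},
  {"translation":[0,0,0],"roll":0},
])

```text
time: 13.88
tool_pos: [0.5753, -0.3761, 0.0338]
tool_rot: [3.141, 0.0, 1.541]
contact_force: [0.9, -0.2, 0.4]
opening: 0.0644
grip_force: 0.0
```

Emit:
step_arm([
  {"translation":[0,0,0],"roll":0},
  {"translation":[0,0,0],"roll":0},
  {"translation":[0,0,0],"roll":0},
  {"translation":[0,0,0],"roll":0},
  {"translation":[0,0,0],"roll":0},
], fingers=0, grip_force=20)

```text
time: 14.3
tool_pos: [0.5753, -0.3766, 0.0347]
tool_rot: [3.14, 0.001, 1.541]
contact_force: [-2.1, 0.1, 7.3]
opening: 0.0454
grip_force: 20.0
```

Emit:
step_arm([
  {"translation":[0,0,-15],"roll":0},
  {"translation":[0,0,-30],"roll":0},
  {"translation":[0,0,-30],"roll":0},
  {"translation":[0,0,-30],"roll":0},
  {"translation":[0,0,-15],"roll":0},
  {"translation":[0,0,0],"roll":0},
  {"translation":[0,0,0],"roll":0},
])

```text
time: 14.88
tool_pos: [0.5749, -0.3762, 0.1535]
tool_rot: [3.14, 0.001, 1.541]
contact_force: [-0.5, -0.3, -1.7]
opening: 0.046
grip_force: 20.0
```

Run:
```python
from h import *
plan([.4675,.004,.15],-.033+np.pi/2)
```

```text
roll 0.003 shift mm [ 376.4 -119.9    3.5] tcp [ 0.5749 -0.3762  0.1535] [3.1405e+00 7.0000e-04 1.5408e+00]
```

Emit:
step_arm([
  {"translation":[12.4,-4,0],"roll":0.003},
  {"translation":[28,-8.9,0],"roll":0},
  {"translation":[28,-8.9,0],"roll":0},
  {"translation":[28,-8.9,0],"roll":0},
  {"translation":[28,-8.9,0],"roll":0},
  {"translation":[28,-8.9,0],"roll":0},
  {"translation":[28,-8.9,0],"roll":0},
  {"translation":[28,-8.9,0],"roll":0},
  {"translation":[28,-8.9,0],"roll":0},
  {"translation":[28,-8.9,0],"roll":0},
  {"translation":[28,-8.9,0],"roll":0},
  {"translation":[28,-8.9,0],"roll":0},
  {"translation":[28,-8.9,0],"roll":0},
  {"translation":[28,-8.9,0],"roll":0},
  {"translation":[0,0,0],"roll":0},
  {"translation":[0,0,0],"roll":0},
  {"translation":[0,0,0],"roll":0},
])

```text
time: 16.3
tool_pos: [0.4671, 0.0038, 0.1521]
tool_rot: [-3.14, 0.0, 1.538]
contact_force: [0.3, 0.1, -0.7]
opening: 0.0458
grip_force: 20.0
```

Run:
```python
from h import *
im=read_camera('wrist')[:,:,::-1];cv2.imwrite('pics/w5.png',im)
plan([.4675,.004,.04],-.033+np.pi/2)
k=get_calibration('wrist');c,s=np.cos(-.033),np.sin(-.033)
for p in [(.036,.172),(-.036,.172),(.036,.034),(-.036,.034)]: print(p,proj('wrist',[.4675+c*p[0]-s*p[1],.004+s*p[0]+c*p[1],.028],k).round(0))
```

```text
roll -0.0004 shift mm [6.000e-01 1.000e-01 1.123e+02] tcp [0.4674 0.0034 0.1523] [-3.1402 -0.      1.5374]
(0.036, 0.172) [298. -31.]
(-0.036, 0.172) [205. -31.]
(0.036, 0.034) [292. 147.]
(-0.036, 0.034) [212. 147.]
```

View pics/w5.png

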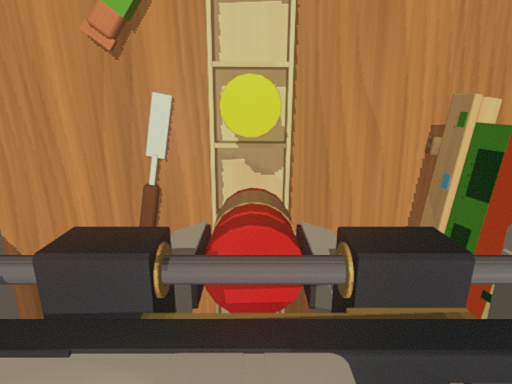

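Emit:
step_arm([
  {"translation":[0,0,20],"roll":0},
  {"translation":[0,0,30],"roll":0},
  {"translation":[0,0,30],"roll":0},
  {"translation":[0,0,20],"roll":0},
  {"translation":[0,0,8],"roll":0},
  {"translation":[0,0,3],"roll":0},
  {"translation":[0,0,0],"roll":0},
  {"translation":[0,0,0],"roll":0},
])

```text
time: 17.02
tool_pos: [0.4685, 0.0035, 0.043]
tool_rot: [3.14, 0.0, 1.537]
contact_force: [-0.2, -0.6, -1.0]
opening: 0.046
grip_force: 20.0
```

Emit:
step_arm([
  {"translation":[0,0,1],"roll":0},
  {"translation":[0,0,1],"roll":0},
  {"translation":[0,0,1],"roll":0},
  {"translation":[0,0,0],"roll":0},
  {"translation":[0,0,0],"roll":0},
])

```text
time: 17.43
tool_pos: [0.4676, 0.0041, 0.0395]
tool_rot: [3.141, -0.0, 1.538]
contact_force: [0.4, -0.4, -0.3]
opening: 0.0457
grip_force: 20.0
```

Emit:
step_arm([
  {"translation":[0,0,1],"roll":0},
  {"translation":[0,0,1],"roll":0},
  {"translation":[0,0,1],"roll":0},
  {"translation":[0,0,0],"roll":0},
  {"translation":[0,0,0],"roll":0},
])

```text
time: 17.85
tool_pos: [0.4677, 0.0041, 0.0376]
tool_rot: [3.141, 0.0, 1.538]
contact_force: [-4.6, 1.1, 16.9]
opening: 0.0456
grip_force: 20.0
```

Emit:
step_arm([
  {"translation":[0,0,0],"roll":0},
  {"translation":[0,0,0],"roll":0},
  {"translation":[0,0,0],"roll":0},
  {"translation":[0,0,0],"roll":0},
  {"translation":[0,0,-15],"roll":0},
  {"translation":[0,0,-30],"roll":0},
  {"translation":[0,0,-30],"roll":0},
  {"translation":[0,0,-30],"roll":0},
  {"translation":[0,0,-10],"roll":0},
  {"translation":[0,0,0],"roll":0},
  {"translation":[0,0,0],"roll":0},
], fingers=0.72)

```text
time: 18.77
tool_pos: [0.4675, 0.004, 0.1511]
tool_rot: [3.141, -0.0, 1.538]
contact_force: [-0.5, -0.4, -0.1]
opening: 0.066
grip_force: 0.0
```

Run:
```python
from h import *
plan([.456,-.303,.034])
```

```text
roll -0.0 shift mm [-307.2   -1.4  117.1] tcp [0.4675 0.004  0.1511] [ 3.1411 -0.      1.5378]
```

Emit:
step_arm([
  {"translation":[-13.2,0,0],"roll":0},
  {"translation":[-28,-0.2,0],"roll":0},
  {"translation":[-28,-0.2,0],"roll":0},
  {"translation":[-28,-0.2,0],"roll":0},
  {"translation":[-28,-0.2,0],"roll":0},
  {"translation":[-28,-0.2,0],"roll":0},
  {"translation":[-28,-0.2,0],"roll":0},
  {"translation":[-28,-0.2,0],"roll":0},
  {"translation":[-28,0,0],"roll":0},
  {"translation":[-28,0,0],"roll":0},
  {"translation":[-28,0,0],"roll":0},
  {"translation":[-14,0,0],"roll":0},
  {"translation":[0,0,17],"roll":0},
  {"translation":[0,0,30],"roll":0},
  {"translation":[0,0,30],"roll":0},
  {"translation":[0,0,25],"roll":0},
  {"translation":[0,0,15],"roll":0},
  {"translation":[0,0,0],"roll":0},
  {"translation":[0,0,0],"roll":0},
])

```text
time: 20.35
tool_pos: [0.4552, -0.3018, 0.0327]
tool_rot: [-3.139, -0.003, 1.538]
contact_force: [-0.8, -0.2, 0.2]
opening: 0.0662
grip_force: 0.0
```

Emit:
step_arm([
  {"translation":[0,0,0],"roll":0},
  {"translation":[0,0,0],"roll":0},
  {"translation":[0,0,0],"roll":0},
  {"translation":[0,0,0],"roll":0},
  {"translation":[0,0,0],"roll":0},
], fingers=0, grip_force=20)

```text
time: 20.77
tool_pos: [0.4562, -0.3032, 0.0352]
tool_rot: [3.141, 0.001, 1.538]
contact_force: [-2.6, 0.8, 6.0]
opening: 0.0455
grip_force: 20.0
```

Emit:
step_arm([
  {"translation":[0,0,-15],"roll":0},
  {"translation":[0,0,-30],"roll":0},
  {"translation":[0,0,-30],"roll":0},
  {"translation":[0,0,-30],"roll":0},
  {"translation":[0,0,-15],"roll":0},
  {"translation":[0,0,0],"roll":0},
  {"translation":[0,0,0],"roll":0},
])

```text
time: 21.35
tool_pos: [0.4561, -0.303, 0.1544]
tool_rot: [3.141, 0.001, 1.538]
contact_force: [0.5, 0.5, -2.8]
opening: 0.0455
grip_force: 20.0
```

Run:
```python
from h import *
c,s=np.cos(-.033),np.sin(-.033)
print([.4675-s*.136,.004+c*.136],[.4675+s*.136,.004-c*.136])
plan([.4675-s*.136,.004+c*.136,.0377])
```

```text
[np.float64(0.4719871854723523), np.float64(0.13992595471997507)] [np.float64(0.46301281452764775), np.float64(-0.13192595471997506)]
roll -0.0 shift mm [443.2   1.3 116.7] tcp [ 0.4561 -0.303   0.1544] [3.1405e+00 7.0000e-04 1.5378e+00]
```

Emit:
step_arm([
  {"translation":[12,0,0],"roll":0},
  {"translation":[28,0,0],"roll":0},
  {"translation":[28,0,0],"roll":0},
  {"translation":[28,0,0],"roll":0},
  {"translation":[28,0,0],"roll":0},
  {"translation":[28,0,0],"roll":0},
  {"translation":[28,0,0],"roll":0},
  {"translation":[28,0,0],"roll":0},
  {"translation":[28,0,0],"roll":0},
  {"translation":[28,0,0],"roll":0},
  {"translation":[28,0,0],"roll":0},
  {"translation":[28,0,0],"roll":0},
  {"translation":[28,0,0],"roll":0},
  {"translation":[28,0,0],"roll":0},
  {"translation":[28,0,0],"roll":0},
  {"translation":[28,0,0],"roll":0},
  {"translation":[11.2,1.3,0],"roll":0},
  {"translation":[0,0,0],"roll":0},
  {"translation":[0,0,0],"roll":0},
  {"translation":[0,0,0],"roll":0},
])

```text
time: 23.02
tool_pos: [0.4712, 0.1392, 0.1534]
tool_rot: [-3.14, 0.001, 1.538]
contact_force: [0.1, -1.2, -2.4]
opening: 0.0454
grip_force: 20.0
```

Emit:
step_arm([
  {"translation":[0,0,20],"roll":0},
  {"translation":[0,0,30],"roll":0},
  {"translation":[0,0,30],"roll":0},
  {"translation":[0,0,20],"roll":0},
  {"translation":[0,0,9],"roll":0},
  {"translation":[0,0,4],"roll":0},
  {"translation":[0,0,1],"roll":0},
  {"translation":[0,0,1],"roll":0},
  {"translation":[0,0,0],"roll":0},
  {"translation":[0,0,0],"roll":0},
])

```text
time: 23.85
tool_pos: [0.4727, 0.14, 0.0403]
tool_rot: [3.139, -0.0, 1.538]
contact_force: [-1.4, -0.2, -1.9]
opening: 0.0456
grip_force: 20.0
```

Emit:
step_arm([
  {"translation":[0,0,1],"roll":0},
  {"translation":[0,0,1],"roll":0},
  {"translation":[0,0,0],"roll":0},
  {"translation":[0,0,0],"roll":0},
])

```text
time: 24.18
tool_pos: [0.4724, 0.1401, 0.0382]
tool_rot: [3.14, -0.0, 1.538]
contact_force: [-1.6, 0.7, 5.7]
opening: 0.0459
grip_force: 20.0
```

Touching down at the expected height; release, rise and go for black.

Emit:
step_arm([
  {"translation":[0,0,0],"roll":0},
  {"translation":[0,0,0],"roll":0},
  {"translation":[0,0,0],"roll":0},
  {"translation":[0,0,0],"roll":0},
  {"translation":[0,0,-15],"roll":0},
  {"translation":[0,0,-30],"roll":0},
  {"translation":[0,0,-30],"roll":0},
  {"translation":[0,0,-30],"roll":0},
  {"translation":[0,0,-10],"roll":0},
  {"translation":[0,0,0],"roll":0},
  {"translation":[0,0,0],"roll":0},
], fingers=0.72)

```text
time: 25.1
tool_pos: [0.4719, 0.1399, 0.1522]
tool_rot: [3.141, -0.0, 1.538]
contact_force: [-0.1, 0.6, -0.9]
opening: 0.0663
grip_force: 0.0
```

Run:
```python
from h import *
plan([.5475,-.279,.034])
```

```text
roll -0.0 shift mm [-416.2   89.4  118.2] tcp [0.4719 0.1399 0.1522] [ 3.1409e+00 -2.0000e-04  1.5378e+00]
```

Emit:
step_arm([
  {"translation":[-14.2,3,0],"roll":0},
  {"translation":[-28,6,0],"roll":0},
  {"translation":[-28,6,0],"roll":0},
  {"translation":[-28,6,0],"roll":0},
  {"translation":[-28,6,0],"roll":0},
  {"translation":[-28,6,0],"roll":0},
  {"translation":[-28,6,0],"roll":0},
  {"translation":[-28,6,0],"roll":0},
  {"translation":[-28,6,0],"roll":0},
  {"translation":[-28,6,0],"roll":0},
  {"translation":[-28,6,0],"roll":0},
  {"translation":[-28,6,0],"roll":0},
  {"translation":[-28,6,0],"roll":0},
  {"translation":[-28,6,0],"roll":0},
  {"translation":[-28,6,0],"roll":0},
  {"translation":[-10,2.4,0],"roll":0},
  {"translation":[0,0,0],"roll":0},
  {"translation":[0,0,0],"roll":0},
])

```text
time: 26.6
tool_pos: [0.5468, -0.2782, 0.1504]
tool_rot: [-3.139, -0.002, 1.537]
contact_force: [-0.3, 0.6, -0.5]
opening: 0.066
grip_force: 0.0
```

Emit:
step_arm([
  {"translation":[0,0,20],"roll":0},
  {"translation":[0,0,30],"roll":0},
  {"translation":[0,0,30],"roll":0},
  {"translation":[0,0,25],"roll":0},
  {"translation":[0,0,13],"roll":0},
  {"translation":[0,0,0],"roll":0},
  {"translation":[0,0,0],"roll":0},
])

```text
time: 27.18
tool_pos: [0.5472, -0.2771, 0.0337]
tool_rot: [-3.14, -0.001, 1.539]
contact_force: [0.2, 0.3, 0.5]
opening: 0.0662
grip_force: 0.0
```

Emit:
step_arm([
  {"translation":[0,0,0],"roll":0},
  {"translation":[0,0,0],"roll":0},
  {"translation":[0,0,0],"roll":0},
  {"translation":[0,0,0],"roll":0},
  {"translation":[0,0,0],"roll":0},
], fingers=0, grip_force=20)

```text
time: 27.6
tool_pos: [0.5479, -0.2791, 0.0354]
tool_rot: [3.14, 0.001, 1.538]
contact_force: [-1.3, 1.1, 6.6]
opening: 0.0458
grip_force: 20.0
```

Emit:
step_arm([
  {"translation":[0,0,-15],"roll":0},
  {"translation":[0,0,-30],"roll":0},
  {"translation":[0,0,-30],"roll":0},
  {"translation":[0,0,-30],"roll":0},
  {"translation":[0,0,-15],"roll":0},
  {"translation":[0,0,0],"roll":0},
  {"translation":[0,0,0],"roll":0},
])

```text
time: 28.18
tool_pos: [0.5477, -0.2791, 0.1544]
tool_rot: [3.14, 0.001, 1.538]
contact_force: [-0.0, 0.1, -1.7]
opening: 0.0459
grip_force: 20.0
```

Run:
```python
from h import *
plan([.463,-.132,.0377])
```

```text
roll -0.0 shift mm [144.2 -89.5 116.7] tcp [ 0.5477 -0.2791  0.1544] [3.1404e+00 6.0000e-04 1.5377e+00]
```

Emit:
step_arm([
  {"translation":[12.1,-7.5,0],"roll":0},
  {"translation":[24,-15,0],"roll":0},
  {"translation":[24,-15,0],"roll":0},
  {"translation":[24,-15,0],"roll":0},
  {"translation":[24,-15,0],"roll":0},
  {"translation":[24,-15,0],"roll":0},
  {"translation":[12.1,-7,0],"roll":0},
  {"translation":[0,0,0],"roll":0},
  {"translation":[0,0,0],"roll":0},
  {"translation":[0,0,0],"roll":0},
])

```text
time: 29.02
tool_pos: [0.4631, -0.1324, 0.1534]
tool_rot: [-3.141, -0.0, 1.538]
contact_force: [0.0, 0.1, -1.1]
opening: 0.0457
grip_force: 20.0
```

Emit:
step_arm([
  {"translation":[0,0,20],"roll":0},
  {"translation":[0,0,30],"roll":0},
  {"translation":[0,0,30],"roll":0},
  {"translation":[0,0,20],"roll":0},
  {"translation":[0,0,9],"roll":0},
  {"translation":[0,0,4],"roll":0},
  {"translation":[0,0,1],"roll":0},
  {"translation":[0,0,1],"roll":0},
  {"translation":[0,0,1],"roll":0},
  {"translation":[0,0,0],"roll":0},
  {"translation":[0,0,0],"roll":0},
])

```text
time: 29.93
tool_pos: [0.4634, -0.1321, 0.039]
tool_rot: [3.14, 0.001, 1.538]
contact_force: [-0.1, 0.8, -1.4]
opening: 0.0456
grip_force: 20.0
```

Emit:
step_arm([
  {"translation":[0,0,1],"roll":0},
  {"translation":[0,0,0.5],"roll":0},
  {"translation":[0,0,0],"roll":0},
  {"translation":[0,0,0],"roll":0},
])

```text
time: 30.27
tool_pos: [0.4634, -0.1321, 0.0383]
tool_rot: [3.14, 0.001, 1.538]
contact_force: [-2.3, 1.9, 12.3]
opening: 0.0461
grip_force: 20.0
```

Emit:
step_arm([
  {"translation":[0,0,0],"roll":0},
  {"translation":[0,0,0],"roll":0},
  {"translation":[0,0,0],"roll":0},
  {"translation":[0,0,0],"roll":0},
  {"translation":[0,0,-15],"roll":0},
  {"translation":[0,0,-30],"roll":0},
  {"translation":[0,0,-30],"roll":0},
  {"translation":[0,0,-30],"roll":0},
  {"translation":[0,0,-30],"roll":0},
  {"translation":[-30,0,-20],"roll":0},
  {"translation":[-30,0,0],"roll":0},
  {"translation":[-30,0,0],"roll":0},
  {"translation":[-30,0,0],"roll":0},
  {"translation":[-30,0,0],"roll":0},
  {"translation":[-30,0,0],"roll":0},
  {"translation":[0,0,0],"roll":0},
  {"translation":[0,0,0],"roll":0},
], fingers=0.72)

```text
time: 31.68
tool_pos: [0.4564, -0.3129, 0.191]
tool_rot: [-3.141, -0.001, 1.535]
contact_force: [-0.6, 0.2, -0.5]
opening: 0.066
grip_force: 0.0
```

Run:
```python
from h import *
sc=read_camera('scene')[:,:,::-1];tp=read_camera('top')[:,:,::-1]
cv2.imwrite('pics/s9.png',np.hstack([cv2.resize(sc[70:270,130:340],(420,400),interpolation=2),cv2.resize(tp[120:270,90:310],(380,400),interpolation=2)]))
```

```text
(no output)
```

View pics/s9.png

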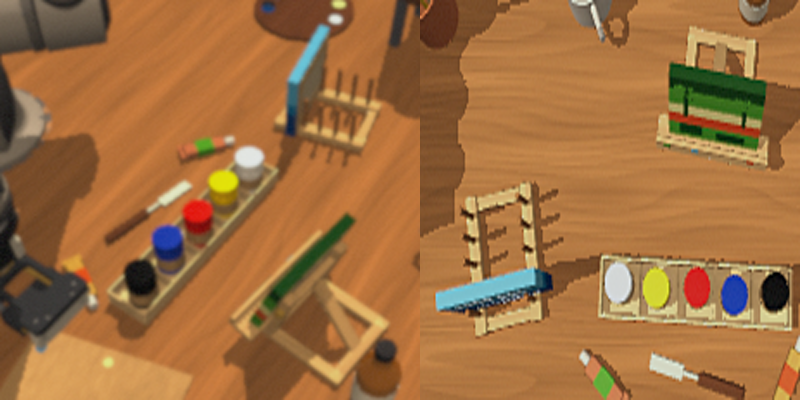

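```bash
python3 -c "
from cell import *
print(hand_in())"
```

```text
the job is handed in; nothing more can be done
None
```

The job is done and handed in. In the last pictures the green landscape leans centred on the easel with its picture to the front, the seascape is still in the rack, and the tray runs white, yellow, red, blue, black; I left the green pot on its card.

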